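# Turn a thin-walled brush pot in a sliding-jaw clamp

## Robot

A 6-joint arm with a two-finger parallel gripper is mounted at the origin on the work surface. World frame = base frame: x ahead of the robot, y to its left, z up, the work surface at z = 0. Lengths are in mm, angles in rad, forces in N, time in s.
With the tool pointing down it reaches from about 275 to 725 mm from the base axis. Payload 15.9 kg.
Tool frame: the origin (TCP) lies at the very end of the fingers, on their centre line; the grasp point (between the pads) lies 19 mm behind it; x points along the fingers, y is the direction in which the jaws open and shut, and the axes are right-handed (so a half turn about x gives the same grasp; the last joint's range is limited). The gripper opens to 85 mm and grips with 20 to 120 N. Pads are 22 mm wide; open, the fingers measure 114 mm over their backs; the gripper's body (76 mm by 85 mm) begins 54 mm behind the grasp point. The pads swing forward as they close: fully open they stand 13 mm farther back than shut.
Start: joints at [-1.165, 0.213, -0.034, 1.323, 0, 1.571], TCP at [197.37, -459.381, 231.306] pointing down, gripper open.
Joint ranges: [-2.98, 2.98], [-0.74, 1.72], [-1.14, 1.35], [-2.1, 2.04], [-1.57, 1.44], [-3.14, 3.14]. Speed limits (rad/s): [1.89, 1.89, 2.39, 2.57, 3.14, 3.14].

## Interface

Orientations are given as a unit quaternion [w, x, y, z].
In Python, from workcell import get_obs, get_image, finish_job gives the robot as it stands. The module is installed in compiled form; this text tells all that it offers.
- The arm moves only by the tool drive_tool, never from a script. Its arguments are lists of equal length, an entry for each row: "gripper": the closure, from -1 (fully open) to 1 (shut), so that 0 is half open; "xyz": the shift along the tool's x, y, z in mm, a list of three; "turn": the turn, a rotation vector about the tool's x, y, z in degrees, a list of three. A call has 1 to 12 rows; each row shifts and turns the commanded pose from where the row before left it, along the tool's axes as they then stand; what a row does not reach is not made up. A row lasts 1/10 s, in which the tool goes at most 50 mm and 8.59 degrees, less where a joint would pass 70% of its speed; a pose out of reach is approached as far as the arm can. A call with a gripper value outside its range is refused whole. The fingers move at their own pace and stop on an object; "force" is the grip in N (left out, the last holds). Time passes only in rows, so rows that do not move let the fingers close. It gives the time, the measured TCP pose, the force and the opening at its end, in the units of the state.
- get_obs(): the state, without advancing time (a new reading comes with each control period).
- get_image(name): name is "scene" or "top"; returns a dict with "color" (480x640x3 uint8, red, green, blue), "depth" (480x640 float32, mm along the optical axis (not along the pixel's ray), 0 where there is no reading), "mtx" (3x3 intrinsics, pixels), "world_to_cam" (4x4, takes a point from world to camera coordinates). Camera axes: x right, y down, z forward; pixel columns grow to the right and rows downward; lengths in mm; the calibration is good to about 2 mm. A picture is of the moment at which its call begins.
- finish_job(): hands the job in, once; it reports no verdict.
The state is a dict: "time": time; "joint_pos": joint angles; "dq": joint speeds; "joint_efforts": joint torques, N m; "tool_pos": TCP position; "ee_rot": TCP orientation; "contact_force": force on the tool from outside, world axes, zero at the start; "torque": the same for the moment, N m; "width": opening from 0.0 (shut) to 1.0 (fully open).
Only numpy, scipy, OpenCV 4.12 (cv2) and the standard library are available. Lean on these libraries where they do the work, as an engineer would, in place of code of your own. Each camera call takes 0.05 s, during which the arm holds its last target. There are 200 camera calls.

## Task

The two narrow sides of the thin-walled wooden brush pot in the bench clamp are finished, and the two broad sides are next, but the jaws cover them. Slide the jaw back, give the pot a quarter turn and stand it flat on the clamp's bed again with its narrow sides facing the jaws, then slide the jaw up until it holds the pot lightly: the sprung plate should give a few millimetres but not be pushed all the way home. The pot cracks easily, so grip it with a light hand, set it softly on the bed and never squeeze or press it hard; leave the things lying around where they are.

Things in the scene. Friction and masses are not known exactly. Their poses are not given: they have to be found in the camera images.
- pot: Open brush pot of thin pale wood: 62 mm along its x, 46 along its y, 92 tall, about 0.13 kg. Origin: centre of the underside, z up. Narrow sides (facing its +-x): finished burnt feather ornament; broad sides (+-y): bare. It starts with its x along the clamp's x, broad sides in the jaws. It cracks above 90 N from the fingers (both pads added) or 40 N from the clamp (jaws and bed added).
- pot_rim (a point): Centre of the pot's open mouth, 92 mm above its underside. The walls are 4 mm thick, the foot is solid up to 14 mm. The fingers can take the pot from above on any of its sides, higher than 40 mm over its underside, where they clear the jaws.
- clamp: Low metal bench clamp, fixed to the bench. Origin: centre of the bed's underside, z up; its y runs along the slide, from the movable jaw to the fixed head. Bed 120 mm (x) by 220 mm (y), 12 thick: the pot stands on it at z = 12. Head at y = 90 to 108, 110 wide, top at z = 52; tail bar at the -y end, top at 38. Two 9 mm guide rods along y at x = +-42, axis at z = 24.
- clamp_plate (a joint): Sprung cork-faced pressure plate in front of the fixed head, 86 mm wide, z = 16 to 50 mm. Value: how far it is pushed in towards the clamp's +y, 0 to 0.008 m. At 0 its face stands at clamp y = 73 mm. It pushes back with 2 N at first and 0.75 N more per mm, 8 N when home on its stop.
- clamp_jaw (a joint): Movable jaw, cork-faced, 108 mm wide, 24 thick, top at z = 52 mm. Value: gap in m from its face to the face of the plate at rest (jaw face at clamp y = 73 mm minus this); 0 shut, 0.080 fully back (towards -y). Steady drag of 9 N, stays where left, no lock; starts near 0.044. With 62 mm of pot in it and the plate pushed in by c it reads 0.062 - c.
- clamp_knob (a point): Middle of the round upright wooden knob that moves the jaw: 26 mm in diameter from z = 46 to 64 mm (ends at 38 and 70), on the jaw's low carriage (60 mm wide, top at z = 29), 55 mm behind the jaw's face; at clamp x = 0, z = 55 mm, y = 18 mm minus the jaw's value. Pinch it from above across the slide (along the clamp's x).
- jar: Glass jar with a steel lid, 68 mm in diameter, 115 mm tall, standing to one side; leave it. Origin: centre of its underside.
- brush_cup: White ceramic cup, 66 mm in diameter, 85 mm tall, with brushes standing in it up to 190 mm; leave it. Origin: centre of its underside.
- stone: Grey sharpening stone, 50 x 150 x 26 mm, lying beyond the clamp; leave it. Origin: centre of its underside, its y along its length.
- brush: Flat paste brush with a wooden handle, about 200 mm long, 25 mm high at most, lying left of the clamp's fixed head; leave it. Origin: underside, its x along its length.
Not all that is in view belongs to the job. What is shaped like the pot but blue is not meant.

How it is judged (in metres and radians):
At the end, for the whole second after the job is handed in: The pot stands upright and still on the bed (within 3 mm, tilt under 0.05 rad), its x along the clamp's y either way round (within 0.06 rad), between the rods and jaws, the sprung plate pushed in by 1 to 7.5 mm; the other things within 30 mm of their starts (angle between the x axis of pot and the y axis of clamp, either way round below 0.06 rad and angle between pot's own z axis and vertical below 0.05 rad and z of pot in the frame of clamp between 0.01 and 0.015 m and y of pot in the frame of clamp between 0.035 and 0.052 m and x of pot in the frame of clamp between -0.02 and 0.02 m and value of joint clamp_plate between 0.001 and 0.0075 m and linear speed of pot below 0.01 m/s); the robot touches nothing.
It fails at once if the fingers squeeze the pot with more than 90 N in all (both pads added) (contact force between the fingers and pot above 90 N).
It fails at once if the clamp presses on the pot with more than 40 N in all, between its jaws or in setting down (contact force between clamp and pot above 40 N).
It fails at once if one of the things lying around (jar, brush cup, stone, brush) is moved by more than 30 mm (distance of any of jar, brush_cup, stone, brush from where it was at the start of the episode above 0.03 m).
It also fails if it takes over 67 s, if anything falls off the work surface, if the arm or the gripper's body presses on something with over 40 N, if the wrist force passes 120 N, or if a joint passes its speed limit or range.

## Working session

There is one attempt and no reset: what is moved stays moved. The work goes in short steps, Python scripts to look and compute and a tool call to move; the robot and the scene stay as the last step left them, time stands still between calls to the robot, and variables do not carry over. Pictures are saved under pics/ and viewed, about 8 in all and at most 12, crops included, and the job is handed in when it is done.

Besides the shell and the picture viewer there is one more tool, called after ">>>" as name(argument=value, ...) on one line, values as JSON. drive_tool: Moves the arm, as the interface text tells. Its arguments: {"type":"object","properties":{"gripper":{"type":"array","items":{"type":"number"}},"xyz":{"type":"array","items":{"type":"array","items":{"type":"number"}}},"turn":{"type":"array","items":{"type":"array","items":{"type":"number"}}},"force":{"type":"number"}},"required":["gripper","xyz","turn"]}

```bash
mkdir -p pics; cat > h.py <<'E'
import numpy as np, cv2
from workcell import get_obs,get_image,finish_job
def snap(name,fn):
    im=get_image(name); cv2.imwrite(f'pics/{fn}.png',im['color'][:,:,::-1]); np.savez(f'pics/{fn}.npz',**im); return im
def load(fn): return dict(np.load(f'pics/{fn}.npz'))
def cloud(im):
    d=im['depth'].astype(float);v,u=np.mgrid[:480,:640];K=im['mtx']
    p=np.stack([(u-K[0,2])/K[0,0]*d,(v-K[1,2])/K[1,1]*d,d,np.ones_like(d)],-1)
    w=p@np.linalg.inv(im['world_to_cam']).T; w=w[...,:3]; w[d==0]=np.nan; return w
E
python3 - <<'E'
from h import *
a=snap('top','t0');b=snap('scene','s0')
print(get_obs());print(a['mtx'],a['world_to_cam'])
E
```

```text
{'time': 0.1, 'joint_pos': array([-1.16500951e+00,  2.13305259e-01, -3.49408170e-02,  1.32349829e+00,
        2.72787853e-05,  1.57080792e+00]), 'dq': array([-0.00088944, -0.00111408,  0.00114169, -0.00010365, -0.00067205,
       -0.00151115]), 'joint_efforts': array([ 2.62408003e-04, -6.87246895e+01,  4.87807310e+01,  1.22888104e-02,
       -4.32491879e-05,  2.90885971e-06]), 'tool_pos': array([ 197.26732731, -459.13315445,  230.88852838]), 'ee_rot': array([-0.14215072, -0.69254501, -0.14281122,  0.6926612 ]), 'contact_force': array([ 0.46552836, -0.27854037,  0.38755122]), 'torque': array([-0.01979285, -0.01155905,  0.03911041]), 'width': 0.9954188687737557}
[[455.38152521   0.         319.16994018]
 [  0.         455.38152521 235.64263531]
 [  0.           0.           1.        ]] [[-2.51399527e-03 -9.99996470e-01 -8.59763661e-04  3.53407042e+00]
 [-9.94931266e-01  2.58768854e-03 -1.00524029e-01  5.59471847e+02]
 [ 1.00525899e-01  6.02688812e-04 -9.94934259e-01  9.64030577e+02]
 [ 0.00000000e+00  0.00000000e+00  0.00000000e+00  1.00000000e+00]]
```

View pics/t0.png

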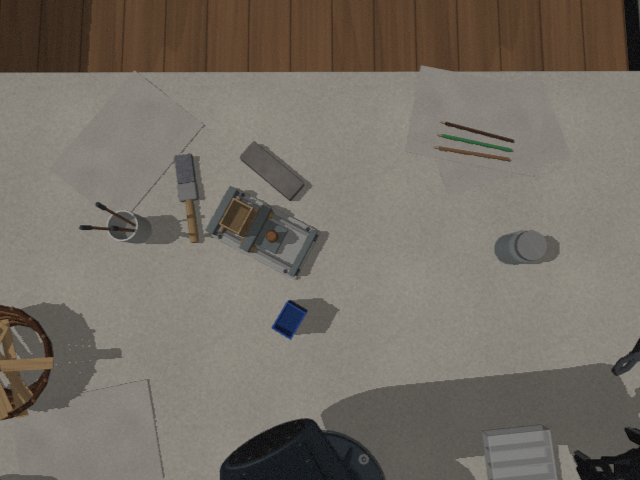

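View pics/s0.png

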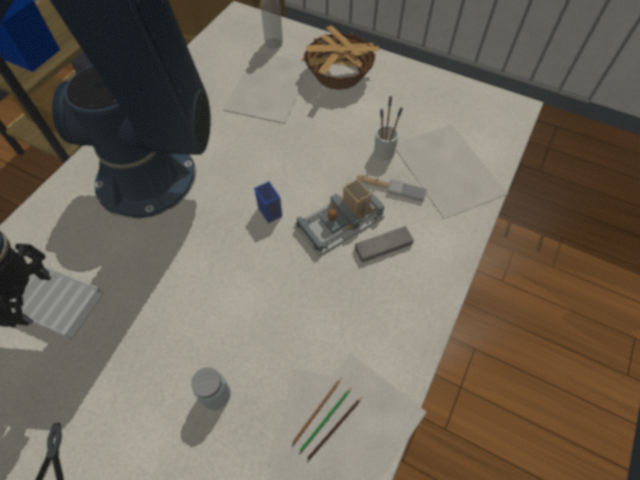

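The top view shows the clamp at about (265,230), with the pot at (237,216), the knob at (272,237) and the head at the left end. The stone is at (272,170), the brush at (190,200), the cup at (125,228) and the blue decoy at (290,320). Next I'll measure with depth.

```bash
python3 - <<'E'
from h import *
a=load('t0');w=cloud(a)
r=np.zeros((480,640),bool); r[180:282,200:325]=1
z=w[...,2]
def rect(m,n):
    p=w[m][:,:2].astype(np.float32); print(n,len(p),cv2.minAreaRect(p),'z',np.median(w[m][:,2]), 'mean',p.mean(0))
rect(r&(z>96)&(z<112),'rim')
rect(r&(z>62)&(z<76),'knob/62-76')
m=r&(z>46)&(z<58)
n,l,s,c=cv2.connectedComponentsWithStats(m.astype(np.uint8))
for i in range(1,n):
    if s[i,4]>25: rect(l==i,f'z52 {s[i]}')
m=r&(z>33)&(z<43)
n,l,s,c=cv2.connectedComponentsWithStats(m.astype(np.uint8))
for i in range(1,n):
    if s[i,4]>25: rect(l==i,f'z38 {s[i]}')
rect(r&(z>6)&(z<60),'all clamp')
print('bench z',np.nanmedian(z[260:280,350:400]))
c=cv2.resize(a['color'][170:290,195:335],None,fx=5.6,fy=5,interpolation=cv2.INTER_CUBIC)
cv2.imwrite('pics/t0c.png',c[:,:,::-1])
E
```

```text
rim 248 ((593.5086059570312, 170.42507934570312), (46.827392578125, 62.24518585205078), 62.08930587768555) z 103.47703369088146 mean [593.197   170.30862]
knob/62-76 204 ((577.9486694335938, 139.394775390625), (111.10173797607422, 59.8140983581543), 66.0967788696289) z 68.53100383619636 mean [572.7522  131.57103]
z52 [206 186  31  48 446] 446 ((614.5538330078125, 212.55874633789062), (20.08642578125, 109.3341293334961), 62.43058395385742) z 51.72793472071754 mean [613.69904 211.804  ]
z52 [227 204  13  22  35] 35 ((603.35888671875, 186.5612335205078), (1.793315052986145, 51.854705810546875), 62.12202453613281) z 51.297750108345326 mean [601.9519  187.52779]
z52 [240 204  32  48 586] 586 ((576.598876953125, 140.07110595703125), (25.277544021606445, 107.85704040527344), 62.550045013427734) z 51.700629449923156 mean [576.542  139.4494]
z38 [289 229  28  48 332] 332 ((521.7863159179688, 35.67190170288086), (18.828907012939453, 109.76762390136719), 62.33826446533203) z 38.08644291716803 mean [522.0496   38.11673]
all clamp 5369 ((573.852783203125, 128.52081298828125), (223.22117614746094, 255.85227966308594), 2.786529779434204) z 26.919357815639273 mean [573.49286 116.4214 ]
bench z 0.09521439413185817
```

View pics/t0c.png

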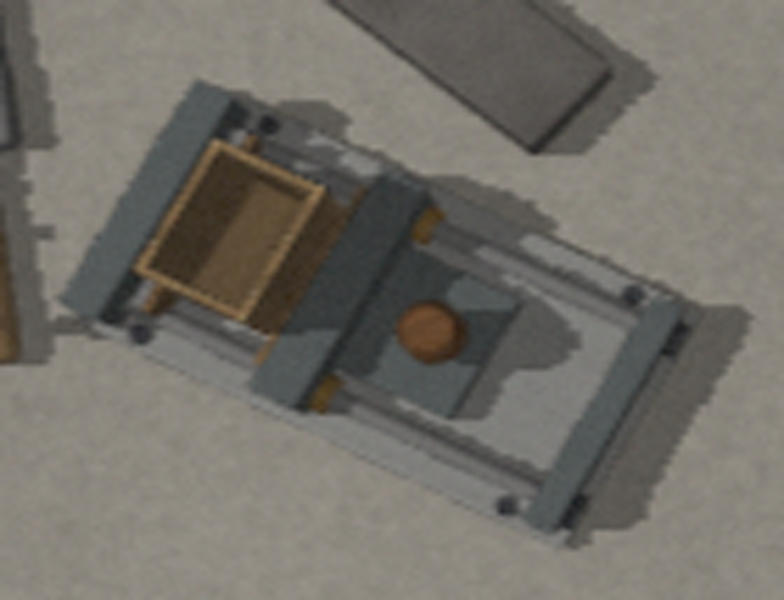

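The crop shows the pot between the jaws. The knob is at crop (432,332), which is full-image (272,236). The clamp axes come from the head-to-tail line. I'll check the knob and work out the first move.

```bash
cat >> h.py <<'E'
from scipy.spatial.transform import Rotation as R
Y=np.array([.4645,.8856,0]);X=np.array([.8856,-.4645,0]);O=np.array([568.6,124.9,0])
def cl(x,y,z): return O+x*X+y*Y+[0,0,z]
def tocl(p): d=np.asarray(p)-O; return np.round([d@X,d@Y,d[2]],1)
def rot(o): q=o['ee_rot']; return R.from_quat([q[1],q[2],q[3],q[0]])
def plan(p,ydir):
    o=get_obs();r=rot(o);M=r.as_matrix()
    print('t',o['time'],'tcp',o['tool_pos'],'clamp',tocl(o['tool_pos']),'q6',o['joint_pos'],'F',o['contact_force'],'w',o['width'])
    print('shift tool',np.round(M.T@(p-o['tool_pos']),1))
    for s in (1,-1):
        yd=s*ydir; xd=np.array([0,0,-1.]); T=np.column_stack([xd,yd,np.cross(xd,yd)])
        print('turn',s,np.round(np.degrees((r.inv()*R.from_matrix(T)).as_rotvec()),2))
E
python3 - <<'E'
from h import *
a=load('t0');w=cloud(a)
m=np.zeros((480,640),bool); m[225:248,262:284]=1
m&=(w[...,2]>64)&(w[...,2]<74)
print(cv2.minEnclosingCircle(w[m][:,:2].astype(np.float32)),np.median(w[m][:,2]),m.sum(), tocl(np.nanmean(w[m],0)))
print(cl(0,-25.8,55))
plan(cl(0,-25.8,231),X)
print(rot(get_obs()).as_matrix().round(3))
E
```

```text
((556.3091430664062, 101.65055084228516), 12.279483795166016) 68.86028686886499 108 [ -0.1 -26.4  68.6]
[556.6159  102.05152  55.     ]
t 0.1 tcp [ 197.26732731 -459.13315445  230.88852838] clamp [ -57.6 -689.7  230.9] q6 [-1.16500951e+00  2.13305259e-01 -3.49408170e-02  1.32349829e+00
  2.72787853e-05  1.57080792e+00] F [ 0.46552836 -0.27854037  0.38755122] w 0.9954188687737557
shift tool [ 3.000e-01 -3.738e+02 -5.517e+02]
turn 1 [-3.907e+01 -2.000e-02  5.000e-02]
turn -1 [1.4093e+02 7.0000e-02 3.0000e-02]
[[-0.     0.395 -0.919]
 [ 0.001 -0.919 -0.395]
 [-1.    -0.001 -0.   ]]
```

>>> drive_tool(gripper=[-1,-1,-1,-1,-1,-1,-1,-1,-1,-1,-1,-1], xyz=[[0,-26,-38],[0,-26,-38],[0,-26,-38],[0,-26,-38],[0,-26,-38],[0,-26,-38],[0,-26,-38],[0,-26,-38],[0,-26,-38],[0,-26,-38],[0,-26,-38],[0,-26,-38]], turn=[[0,0,0],[0,0,0],[0,0,0],[0,0,0],[0,0,0],[0,0,0],[0,0,0],[0,0,0],[0,0,0],[0,0,0],[0,0,0],[0,0,0]], force=20)

```text
time: 1.3
tool_pos: [493.7, 9.2, 231.1]
ee_rot: [-0.143, -0.693, -0.143, 0.693]
contact_force: [1.7, -0.8, -0.1]
width: 1.002
```

>>> drive_tool(gripper=[-1,-1,-1,-1,-1,-1,-1,-1,-1], xyz=[[0,-26,-40],[0,-26,-40],[0,0,0],[0,0,0],[0,0,0],[0,0,0],[0,0,0],[0,0,0],[0,0,0]], turn=[[0,0,0],[0,0,0],[-8,0,0],[-8,0,0],[-8,0,0],[-8,0,0],[-7.1,0,0],[0,0,0],[0,0,0]])

```text
time: 2.2
tool_pos: [546.0, 86.6, 231.1]
ee_rot: [-0.365, -0.606, -0.365, 0.606]
contact_force: [0.1, 0.3, -0.1]
width: 0.998
```

```bash
python3 - <<'E'
from h import *
plan(cl(0,-26,40),X)
E
```

```text
t 2.2 tcp [546.02017194  86.61604035 231.08840545] clamp [ -2.2 -44.4 231.1] q6 [ 1.57326239e-01  3.24366048e-01  1.12646529e-01  1.35956573e+00
 -9.68333064e-06  2.21451930e+00] F [ 0.08557968  0.25839971 -0.10719536] w 0.9983530335414644
shift tool [191.1   2.2 -18.5]
turn 1 [-0.19  0.02  0.02]
turn -1 [ 1.7981e+02  3.0000e-02 -3.0000e-02]
```

>>> drive_tool(gripper=[-1,-1,-1,-1,-1,-1,-1,-1], xyz=[[0,2.2,-18.5],[40,0,0],[40,0,0],[40,0,0],[40,0,0],[20,0,0],[11,0,0],[0,0,0]], turn=[[0,0,0],[0,0,0],[0,0,0],[0,0,0],[0,0,0],[0,0,0],[0,0,0],[0,0,0]])

```text
time: 3.0
tool_pos: [556.0, 101.9, 39.4]
ee_rot: [-0.365, -0.605, -0.366, 0.606]
contact_force: [0.1, 0.8, 0.8]
width: 0.999
```

>>> drive_tool(gripper=[1,1,1,1,1,1,1,1,1,1], xyz=[[0,0,0],[0,0,0],[0,0,0],[0,0,0],[0,0,0],[0,0,0],[0,0,0],[0,0,0],[0,0,0],[0,0,0]], turn=[[0,0,0],[0,0,0],[0,0,0],[0,0,0],[0,0,0],[0,0,0],[0,0,0],[0,0,0],[0,0,0],[0,0,0]], force=40)

```text
time: 4.0
tool_pos: [558.0, 101.7, 41.3]
ee_rot: [0.367, 0.606, 0.365, -0.604]
contact_force: [3.7, -4.8, 3.8]
width: 0.286
```

>>> drive_tool(gripper=[1,1,1,1,1,1,1,1,1,1,1,1], xyz=[[0,0,2],[0,0,3],[0,0,3],[0,0,3],[0,0,3],[0,0,4],[0,0,4],[0,0,4],[0,0,4],[0,0,3],[0,0,1],[0,0,0]], turn=[[0,0,0],[0,0,0],[0,0,0],[0,0,0],[0,0,0],[0,0,0],[0,0,0],[0,0,0],[0,0,0],[0,0,0],[0,0,0],[0,0,0]])

```text
time: 5.2
tool_pos: [542.6, 72.5, 41.3]
ee_rot: [0.366, 0.606, 0.366, -0.604]
contact_force: [7.2, 4.0, 1.4]
width: 0.289
```

>>> drive_tool(gripper=[-1,-1,-1,-1,-1,-1,-1,-1,-1,-1,-1], xyz=[[0,0,0],[0,0,0],[0,0,0],[0,0,0],[-20,0,0],[-40,0,0],[-40,0,0],[-20,0,0],[0,0,-40],[0,0,-40],[0,0,0]], turn=[[0,0,0],[0,0,0],[0,0,0],[0,0,0],[0,0,0],[0,0,0],[0,0,0],[0,0,0],[0,0,0],[0,0,0],[0,0,0]])

```text
time: 6.3
tool_pos: [579.3, 146.1, 159.9]
ee_rot: [0.367, 0.605, 0.367, -0.604]
contact_force: [-1.7, -1.0, -0.9]
width: 0.996
```

```bash
python3 - <<'E'
from h import *
plan(cl(0,52,160),Y)
a=snap('top','t1');w=cloud(a)
z=w[...,2];r=np.zeros((480,640),bool); r[180:282,200:325]=1
for lo,hi in((98,108),(47,57)):
  m=r&(z>lo)&(z<hi)
  n,l,s,c=cv2.connectedComponentsWithStats(m.astype(np.uint8))
  for i in range(1,n):
    if s[i,4]>25:
      q=cv2.minAreaRect(w[l==i][:,:2].astype(np.float32)); print(lo,s[i],q,tocl([*q[0],0]))
c=cv2.resize(a['color'][170:290,195:335],None,fx=5.6,fy=5,interpolation=cv2.INTER_CUBIC)
cv2.imwrite('pics/t1c.png',c[:,:,::-1])
E
```

```text
t 6.3 tcp [579.279496   146.09486581 159.88776914] clamp [ -0.4  23.7 159.9] q6 [2.46658638e-01 4.34542491e-01 9.30565469e-02 1.22871673e+00
 7.39153859e-04 2.29737815e+00] F [-1.68108774 -1.03648195 -0.92812105] w 0.9962376949847217
shift tool [ -0.1   0.5 -28.3]
turn 1 [-8.982e+01 -4.000e-02 -4.000e-02]
turn -1 [ 9.018e+01 -4.000e-02  4.000e-02]
47 [253 211  32  48 556] ((561.2058715820312, 110.7374267578125), (24.303752899169922, 107.10401153564453), 62.157466888427734) [  0. -16.   0.]
```

View pics/t1c.png

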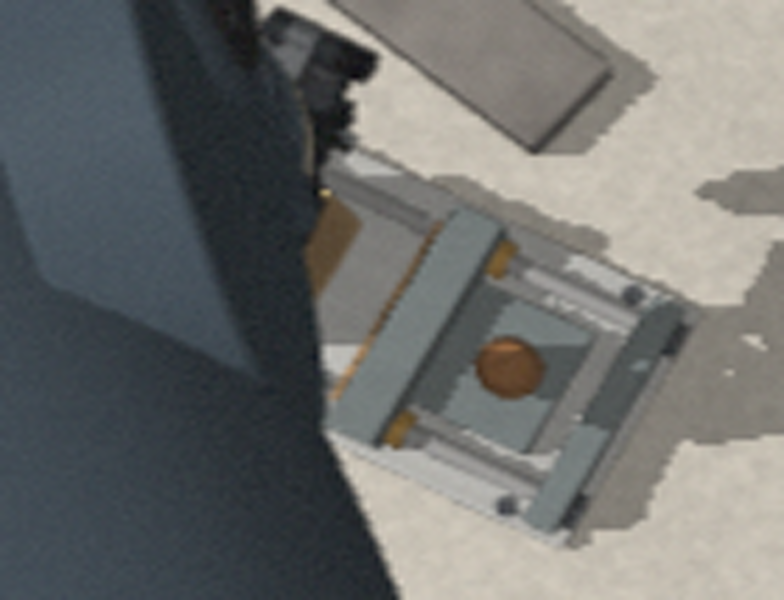

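The jaw now reads about 0.077 and the pot still stands, though the arm hides most of it. I'll turn the tool and take the pot.

>>> drive_tool(gripper=[-1,-1,-1,-1,-1,-1,-1,-1,-1,-1,-1,-1], xyz=[[0,0.5,-26.5],[0,0,0],[0,0,0],[0,0,0],[0,0,0],[0,0,0],[0,0,0],[0,0,0],[0,0,0],[0,0,0],[0,0,0],[0,0,0]], turn=[[0,0,0],[-8.5,0,0],[-8.5,0,0],[-8.5,0,0],[-8.5,0,0],[-8.5,0,0],[-8.5,0,0],[-8.5,0,0],[-8.5,0,0],[-8.5,0,0],[-8.5,0,0],[-4.8,0,0]])

```text
time: 7.55
tool_pos: [590.3, 165.0, 160.3]
ee_rot: [0.687, 0.168, 0.687, -0.169]
contact_force: [-0.0, -0.7, -0.7]
width: 1.001
```

```bash
python3 - <<'E'
from h import *
plan(cl(0.5,50,65),Y)
b=snap('scene','s1')
c=cv2.resize(b['color'][140:260,270:410],None,fx=5.6,fy=5,interpolation=cv2.INTER_CUBIC)
cv2.imwrite('pics/s1c.png',c[:,:,::-1])
w=cloud(b);z=w[...,2]
p=w[(z>99)&(z<109)]; d=(p-O)[:,:2]; cx=d@X[:2];cy=d@Y[:2];k=(abs(cx)<60)&(cy>0)&(cy<100)
print(k.sum(),cx[k].min(),cx[k].max(),cy[k].min(),cy[k].max())
E
```

```text
t 7.55 tcp [590.3244238  164.97846917 160.29552845] clamp [  0.6  45.6 160.3] q6 [ 2.72631984e-01  4.68365654e-01  1.46155644e-01  1.24913914e+00
 -2.21460870e-04  7.53520601e-01] F [-0.01448205 -0.65759099 -0.67895043] w 1.0010917229041694
shift tool [95.3  4.5 -0.1]
turn 1 [ 0.12 -0.01  0.03]
turn -1 [-1.7988e+02 -5.0000e-02 -2.0000e-02]
139 -26.044610776507383 37.813996359849654 26.920946835118887 75.06766258985296
```

View pics/s1c.png

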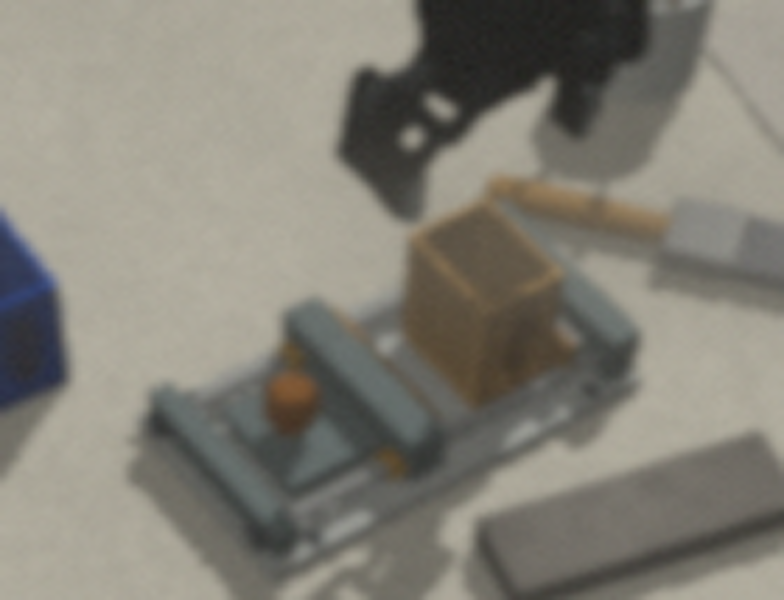

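The scene view shows the pot upright and free, with a clear gap to the jaw. I'll go down and take it lightly.

>>> drive_tool(gripper=[-1,-1,-1,-1,-1,-1], xyz=[[0,5,0],[20,0,0],[30,0,0],[30,0,0],[15,0,0],[0,0,0]], turn=[[0,0,0],[0,0,0],[0,0,0],[0,0,0],[0,0,0],[0,0,0]])

```text
time: 8.2
tool_pos: [591.6, 169.9, 63.1]
ee_rot: [0.685, 0.17, 0.687, -0.172]
contact_force: [-0.0, 1.2, -0.1]
width: 0.996
```

>>> drive_tool(gripper=[1,1,1,1,1,1,1,1,1,1], xyz=[[0,0,0],[0,0,0],[0,0,0],[0,0,0],[0,0,0],[0,0,0],[0,0,0],[0,0,0],[0,0,0],[0,0,0]], turn=[[0,0,0],[0,0,0],[0,0,0],[0,0,0],[0,0,0],[0,0,0],[0,0,0],[0,0,0],[0,0,0],[0,0,0]], force=20)

```text
time: 9.2
tool_pos: [593.8, 170.3, 66.6]
ee_rot: [0.687, 0.171, 0.686, -0.17]
contact_force: [-0.9, -3.5, 6.8]
width: 0.536
```

```bash
python3 - <<'E'
from h import *
plan(cl(0.5,50,65),Y)
E
```

```text
t 9.2 tcp [593.75606293 170.34197727  66.60541669] clamp [ 1.2 51.9 66.6] q6 [ 2.79592693e-01  5.26797275e-01 -3.79328993e-03  1.03845880e+00
 -4.06088007e-04  7.66213153e-01] F [-0.85152526 -3.52925278  6.75996857] w 0.5358027584290094
shift tool [ 1.6 -1.9 -0.7]
turn 1 [-0.2   0.09 -0.05]
turn -1 [ 1.798e+02 -8.000e-02 -1.400e-01]
```

>>> drive_tool(gripper=[1,1,1,1,1,1,1,1,1], xyz=[[-3,0,0],[-8,0,0],[-12,0,0],[-15,0,0],[-15,0,0],[-10,-5,0],[0,-6,-1],[0,0,0],[0,0,0]], turn=[[0,0,0],[0,0,0],[0,0,0],[0,0,0],[0,0,0],[0,0,0],[0,0,0],[4,0,0],[8,0,0]])

```text
time: 10.1
tool_pos: [586.6, 160.6, 128.1]
ee_rot: [0.664, 0.242, 0.664, -0.242]
contact_force: [-0.4, 0.2, -2.2]
width: 0.536
```

>>> drive_tool(gripper=[1,1,1,1,1,1,1,1,1,1,1,1], xyz=[[0,0,0],[0,0,0],[0,0,0],[0,0,0],[0,0,0],[0,0,0],[0,0,0],[0,0,0],[0,0,0],[0,0,0],[0,0,0],[0,0,0]], turn=[[8,0,0],[8,0,0],[8,0,0],[8,0,0],[8,0,0],[8,0,0],[8,0,0],[8,0,0],[8,0,0],[5,0,0],[1,0,0],[0,0,0]])

```text
time: 11.3
tool_pos: [586.8, 160.9, 128.1]
ee_rot: [-0.365, -0.605, -0.366, 0.605]
contact_force: [0.5, 0.6, -1.1]
width: 0.535
```

```bash
python3 - <<'E'
from h import *
plan(cl(0,41,66.6),X)
b=snap('scene','s2')
c=cv2.resize(b['color'][120:240,270:410],None,fx=5.6,fy=5,interpolation=cv2.INTER_CUBIC)
cv2.imwrite('pics/s2c.png',c[:,:,::-1])
E
```

```text
t 11.3 tcp [586.79658841 160.90521524 128.06793366] clamp [ -0.6  40.3 128.1] q6 [2.67602935e-01 4.72148698e-01 6.96278038e-02 1.16866430e+00
 5.44292409e-05 2.32282956e+00] F [ 0.52364256  0.61954867 -1.09889151] w 0.5345395567633163
shift tool [61.5  0.6 -0.7]
turn 1 [-0.08  0.01  0.02]
turn -1 [ 1.7992e+02  3.0000e-02 -2.0000e-02]
```

View pics/s2c.png

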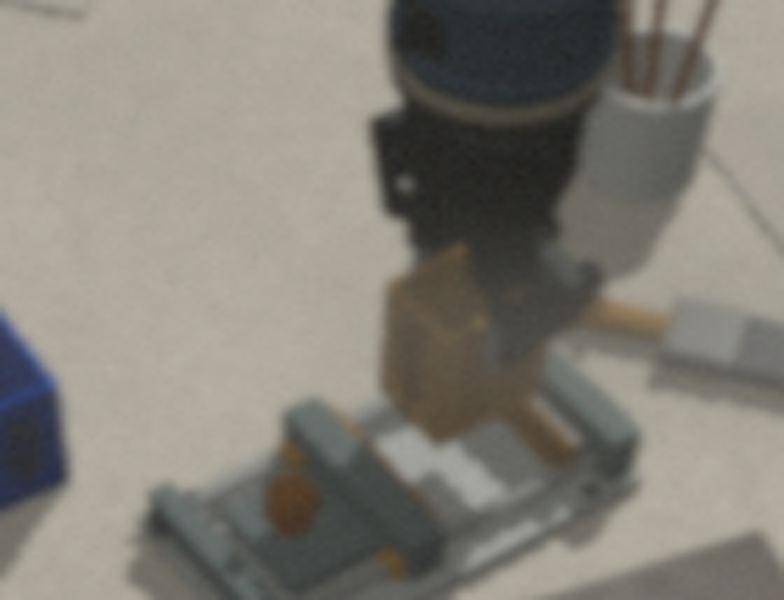

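>>> drive_tool(gripper=[1,1,1,1,1,1,1,1,1,1,1,1], xyz=[[0,0.6,2],[0,0,0],[8,0,0],[12,0,0],[12,0,0],[10,0,0],[7,0,0],[4,0,0],[2,0,0],[2,0,0],[1,0,0],[0,0,0]], turn=[[0,0,0],[0,0,0],[0,0,0],[0,0,0],[0,0,0],[0,0,0],[0,0,0],[0,0,0],[0,0,0],[0,0,0],[0,0,0],[0,0,0]])

```text
time: 12.55
tool_pos: [586.8, 159.2, 70.4]
ee_rot: [0.365, 0.606, 0.365, -0.606]
contact_force: [-0.8, 0.3, -0.6]
width: 0.54
```

>>> drive_tool(gripper=[1,1,1,1,1], xyz=[[1,0,0],[0,0,0],[0.7,0,0],[0,0,0],[0,0,0]], turn=[[0,0,0],[0,0,0],[0,0,0],[0,0,0],[0,0,0]])

```text
time: 13.05
tool_pos: [586.7, 159.1, 68.6]
ee_rot: [0.365, 0.606, 0.365, -0.606]
contact_force: [0.4, 0.1, -0.7]
width: 0.536
```

>>> drive_tool(gripper=[1,1,1,1], xyz=[[0.7,0,0],[0,0,0],[0.7,0,0],[0,0,0]], turn=[[0,0,0],[0,0,0],[0,0,0],[0,0,0]])

```text
time: 13.45
tool_pos: [586.6, 159.1, 67.1]
ee_rot: [-0.365, -0.606, -0.365, 0.606]
contact_force: [-0.7, -0.3, -2.1]
width: 0.531
```

>>> drive_tool(gripper=[1,1], xyz=[[0.5,0,0],[0,0,0]], turn=[[0,0,0],[0,0,0]])

```text
time: 13.65
tool_pos: [586.7, 159.1, 66.7]
ee_rot: [0.365, 0.606, 0.365, -0.606]
contact_force: [-0.8, 0.7, -1.2]
width: 0.533
```

>>> drive_tool(gripper=[1,1], xyz=[[0.6,0,0],[0,0,0]], turn=[[0,0,0],[0,0,0]])

```text
time: 13.85
tool_pos: [586.8, 159.2, 66.6]
ee_rot: [0.365, 0.606, 0.365, -0.605]
contact_force: [-2.8, -0.3, 5.7]
width: 0.538
```

>>> drive_tool(gripper=[1,1], xyz=[[0.5,0,0],[0,0,0]], turn=[[0,0,0],[0,0,0]])

```text
time: 14.05
tool_pos: [586.8, 159.2, 66.6]
ee_rot: [0.365, 0.606, 0.365, -0.605]
contact_force: [-5.1, -1.4, 13.3]
width: 0.533
```

Contact came at the same height as the pick-up (66.6 mm). I'll back off the pressure, release and rise.

>>> drive_tool(gripper=[1,1,-1,-1,-1,-1,-1,-1,-1,-1,-1], xyz=[[-0.8,0,0],[0,0,0],[0,0,0],[0,0,0],[0,0,0],[0,0,0],[-20,0,0],[-40,0,0],[-40,0,0],[0,0,0],[0,0,0]], turn=[[0,0,0],[0,0,0],[0,0,0],[0,0,0],[0,0,0],[0,0,0],[0,0,0],[0,0,0],[0,0,0],[0,0,0],[0,0,0]])

```text
time: 15.15
tool_pos: [587.2, 159.3, 167.2]
ee_rot: [0.365, 0.606, 0.365, -0.605]
contact_force: [0.6, -0.6, -1.1]
width: 1.001
```

>>> drive_tool(gripper=[-1,-1,-1,-1], xyz=[[0,0,35],[0,0,40],[0,0,21],[0,0,0]], turn=[[0,0,0],[0,0,0],[0,0,0],[0,0,0]])

```text
time: 15.55
tool_pos: [540.1, 72.1, 165.5]
ee_rot: [-0.364, -0.605, -0.365, 0.607]
contact_force: [0.1, 1.5, -0.6]
width: 1.004
```

```bash
python3 - <<'E'
from h import *
plan(cl(0,-59,42),X)
a=snap('top','t3');w=cloud(a)
z=w[...,2];r=np.zeros((480,640),bool); r[180:282,200:325]=1
for lo,hi in((98,108),(47,57)):
  m=r&(z>lo)&(z<hi)
  n,l,s,c=cv2.connectedComponentsWithStats(m.astype(np.uint8))
  for i in range(1,n):
    if s[i,4]>25:
      q=cv2.minAreaRect(w[l==i][:,:2].astype(np.float32)); print(lo,s[i],q,tocl([*q[0],0]))
c=cv2.resize(a['color'][170:290,195:335],None,fx=5.6,fy=5,interpolation=cv2.INTER_CUBIC)
b=snap('scene','s3')
d=cv2.resize(b['color'][140:260,270:410],None,fx=5.6,fy=5,interpolation=cv2.INTER_CUBIC)
cv2.imwrite('pics/c3.png',cv2.resize(np.hstack([c,d])[:,:,::-1],(800,300)))
E
```

```text
t 15.55 tcp [540.10333917  72.12163929 165.45447383] clamp [ -0.7 -60.  165.5] q6 [ 1.32948812e-01  3.26889927e-01 -5.00370994e-02  1.19608229e+00
 -3.47155456e-04  2.19201857e+00] F [ 0.12203242  1.53273925 -0.57050968] w 1.0039539531208748
shift tool [123.5   0.9  -1.2]
turn 1 [-0.3   0.09  0.09]
turn -1 [ 1.797e+02  1.400e-01 -1.400e-01]
```

View pics/c3.png

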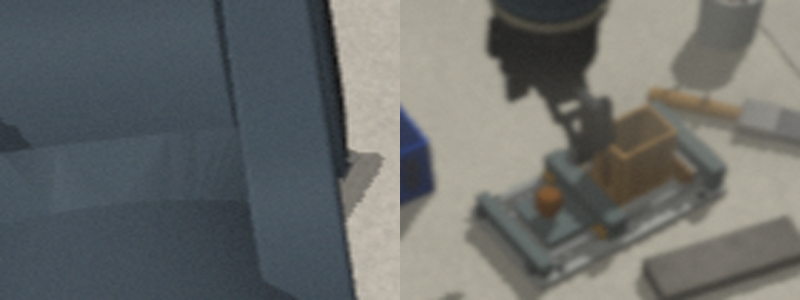

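The scene view shows the pot standing upright with its long side along the slide, and the plate free. Now back to the knob.

>>> drive_tool(gripper=[-1,-1,-1,-1,-1,-1,-1], xyz=[[0,1.5,-1],[30,0,0],[40,0,0],[30,0,0],[15,0,0],[9,0,0],[0,0,0]], turn=[[0,0,0],[0,0,0],[0,0,0],[0,0,0],[0,0,0],[0,0,0],[0,0,0]])

```text
time: 16.35
tool_pos: [543.3, 74.9, 41.3]
ee_rot: [-0.365, -0.605, -0.365, 0.606]
contact_force: [-0.2, -0.1, 0.7]
width: 1.0
```

>>> drive_tool(gripper=[1,1,1,1,1,1,1,1,1,1], xyz=[[0,0,0],[0,0,0],[0,0,0],[0,0,0],[0,0,0],[0,0,0],[0,0,0],[0,0,0],[0,0,0],[0,0,0]], turn=[[0,0,0],[0,0,0],[0,0,0],[0,0,0],[0,0,0],[0,0,0],[0,0,0],[0,0,0],[0,0,0],[0,0,0]], force=40)

```text
time: 17.35
tool_pos: [543.7, 74.6, 43.1]
ee_rot: [0.365, 0.606, 0.365, -0.605]
contact_force: [-2.9, 0.8, 8.1]
width: 0.283
```

```bash
python3 - <<'E'
from h import *
plan(cl(0,-40.5,42),X)
F=get_obs()['contact_force'];print(F@Y,F@X)
E
```

```text
t 17.35 tcp [543.74121483  74.58545563  43.10511682] clamp [  1.4 -56.1  43.1] q6 [ 1.36118933e-01  4.18793229e-01 -2.42618564e-01  9.08757636e-01
  3.49876739e-04  2.19293410e+00] F [-2.85302128  0.81224933  8.12008654] w 0.28278816426472636
shift tool [  1.1  -1.4 -15.6]
turn 1 [-0.17 -0.04 -0.02]
turn -1 [ 1.7983e+02 -3.0000e-02  6.0000e-02]
-0.6059003823410518 -2.903925462135662
```

>>> drive_tool(gripper=[1,1,1,1,1,1,1,1,1], xyz=[[0,0,-1],[0,0,-2],[0,0,-2],[0,0,-2],[0,0,-2],[0,0,-1],[0,0,-1],[0,0,-1],[0,0,-1]], turn=[[0,0,0],[0,0,0],[0,0,0],[0,0,0],[0,0,0],[0,0,0],[0,0,0],[0,0,0],[0,0,0]])

```text
time: 18.25
tool_pos: [549.2, 85.1, 43.1]
ee_rot: [-0.365, -0.605, -0.364, 0.606]
contact_force: [-7.5, -7.2, 12.6]
width: 0.286
```

>>> drive_tool(gripper=[1,1], xyz=[[0,0,-1],[0,0,-1]], turn=[[0,0,0],[0,0,0]])

```text
time: 18.45
tool_pos: [550.2, 86.8, 43.1]
ee_rot: [-0.365, -0.605, -0.364, 0.606]
contact_force: [-8.3, -7.8, 12.7]
width: 0.286
```

>>> drive_tool(gripper=[1,1], xyz=[[0,0,-1],[0,0,-1]], turn=[[0,0,0],[0,0,0]])

```text
time: 18.65
tool_pos: [550.9, 88.3, 43.0]
ee_rot: [-0.365, -0.605, -0.364, 0.606]
contact_force: [-9.5, -9.6, 16.4]
width: 0.281
```

```bash
python3 - <<'E'
from h import *
plan(cl(0,-38,42),X)
F=get_obs()['contact_force'];print(F@Y,F@X)
a=snap('top','t4');w=cloud(a)
b=snap('scene','s4')
w2=cloud(b);p=w2[(w2[...,2]>98)&(w2[...,2]<109)]; d=(p-O)[:,:2]; cx=d@X[:2];cy=d@Y[:2];k=(abs(cx)<45)&(cy>0)&(cy<100)
print(k.sum(),np.percentile(cx[k],[2,98]),np.percentile(cy[k],[2,98]))
E
```

```text
t 18.65 tcp [550.9436554   88.30959648  43.04839782] clamp [  1.4 -40.6  43. ] q6 [ 1.60085526e-01  4.36846028e-01 -2.14384259e-01  9.20576816e-01
 -2.03242723e-03  2.21766189e+00] F [-9.52314156 -9.6189936  16.37702426] w 0.280604267955177
shift tool [ 1.  -1.4 -2.6]
turn 1 [-0.21  0.13 -0.02]
turn -1 [ 1.7979e+02 -4.0000e-02 -2.0000e-01]
-12.942079985477342 -3.9656716334404143
135 [-20.69658356  26.60640522] [12.73164797 75.06834844]
```

>>> drive_tool(gripper=[1,1,1,1], xyz=[[0,0,-1],[0,0,-1],[0,0,-0.5],[0,0,0]], turn=[[0,0,0],[0,0,0],[0,0,0],[0,0,0]])

```text
time: 19.15
tool_pos: [552.0, 90.3, 43.1]
ee_rot: [-0.365, -0.605, -0.364, 0.607]
contact_force: [-9.1, -11.8, 16.2]
width: 0.287
```

```bash
python3 - <<'E'
from h import *
plan(cl(0,-38,42),X)
F=get_obs()['contact_force'];print(F@Y,F@X)
E
```

```text
t 19.15 tcp [552.00358357  90.29721462  43.06202808] clamp [  1.4 -38.4  43.1] q6 [ 0.16347192  0.43950004 -0.21014209  0.92238042 -0.00235213  2.22122309] F [ -9.1268274  -11.78740977  16.1617358 ] w 0.2870277549539292
shift tool [ 1.1 -1.4 -0.3]
turn 1 [-0.22  0.15 -0.03]
turn -1 [ 1.7978e+02 -4.0000e-02 -2.4000e-01]
-14.678341424295583 -2.6074665069612886
```

>>> drive_tool(gripper=[1,1,1], xyz=[[0,0,-0.6],[0,0,-0.5],[0,0,0]], turn=[[0,0,0],[0,0,0],[0,0,0]])

```text
time: 19.45
tool_pos: [552.4, 91.1, 43.0]
ee_rot: [-0.365, -0.605, -0.364, 0.607]
contact_force: [-10.2, -11.4, 16.6]
width: 0.282
```

>>> drive_tool(gripper=[-1,-1,-1,-1,-1,-1,-1,-1,-1,-1], xyz=[[0,0,0],[0,0,0],[0,0,0],[0,0,0],[-20,0,0],[-40,0,0],[-40,0,0],[-40,0,0],[0,0,0],[0,0,0]], turn=[[0,0,0],[0,0,0],[0,0,0],[0,0,0],[0,0,0],[0,0,0],[0,0,0],[0,0,0],[0,0,0],[0,0,0]])

```text
time: 20.45
tool_pos: [553.8, 92.8, 183.2]
ee_rot: [0.365, 0.606, 0.365, -0.605]
contact_force: [-0.7, 0.3, -1.0]
width: 0.998
```

>>> drive_tool(gripper=[-1,-1,-1,-1,-1,-1,-1,-1,-1,-1], xyz=[[0,40,20],[0,40,20],[0,40,20],[0,40,20],[0,40,20],[0,40,20],[0,40,20],[0,40,20],[0,0,0],[0,0,0]], turn=[[0,0,0],[0,0,0],[0,0,0],[0,0,0],[0,0,0],[0,0,0],[0,0,0],[0,0,0],[0,0,0],[0,0,0]])

```text
time: 21.45
tool_pos: [747.9, -175.6, 181.4]
ee_rot: [-0.364, -0.605, -0.366, 0.606]
contact_force: [-0.6, -0.5, -0.4]
width: 1.0
```

```bash
python3 - <<'E'
from h import *
a=snap('top','t5');w=cloud(a)
z=w[...,2];r=np.zeros((480,640),bool); r[180:282,200:325]=1
for lo,hi in((98,108),(62,76),(47,57)):
  m=r&(z>lo)&(z<hi)
  n,l,s,c=cv2.connectedComponentsWithStats(m.astype(np.uint8))
  for i in range(1,n):
    if s[i,4]>25:
      q=cv2.minAreaRect(w[l==i][:,:2].astype(np.float32)); print(lo,s[i],np.round([*q[0],*q[1],q[2]],2),tocl([*q[0],0]), np.median(w[l==i][:,2]))
p=w[r&(z>98)&(z<108)]; A=np.c_[p[:,:2]-p[:,:2].mean(0),np.ones(len(p))]; print('rim tilt',np.linalg.lstsq(A,p[:,2],rcond=None)[0])
c=cv2.resize(a['color'][170:290,195:335],None,fx=5.6,fy=5,interpolation=cv2.INTER_CUBIC)
b=snap('scene','s5')
d=cv2.resize(b['color'][140:260,270:410],None,fx=5.6,fy=5,interpolation=cv2.INTER_CUBIC)
cv2.imwrite('pics/c5.png',cv2.resize(np.hstack([c,d])[:,:,::-1],(800,300)))
cv2.imwrite('pics/d.png',cv2.absdiff(load('t0')['color'],a['color']))
E
```

```text
98 [220 202  37  34 219] [588.46 166.05  62.86  46.05  62.23] [-1.5 45.7  0. ] 103.64813849694087
62 [226 207  10  16  30] [601.82 190.05   2.28  36.94  61.17] [-0.8 73.1  0. ] 69.15691062006078
62 [249 218  11  19  29] [574.01 138.67   1.31  42.99  61.95] [-1.6 14.7  0. ] 69.16527595076377
62 [272 233  12  12 116] [549.96  89.44  23.57  23.35   0.99] [ -0.  -40.1   0. ] 68.82806212835521
47 [206 186  32  48 428] [614.4  212.3   18.96 109.18  62.34] [-0.  98.7  0. ] 51.67969508177765
47 [233 196   7   9  32] [635.78 180.25   8.23  16.96  60.67] [33.8 80.2  0. ] 50.03792283246531
47 [246 207  32  48 569] [570.43 128.16  26.81 107.97  62.25] [0.1 3.7 0. ] 51.911825022439984
47 [218 223   7   9  33] [576.33 211.58   8.93  17.16  63.13] [-33.4  80.4   0. ] 49.89407680621059
rim tilt [-4.47940596e-03  1.17944156e-02  1.03425109e+02]
```

View pics/c5.png

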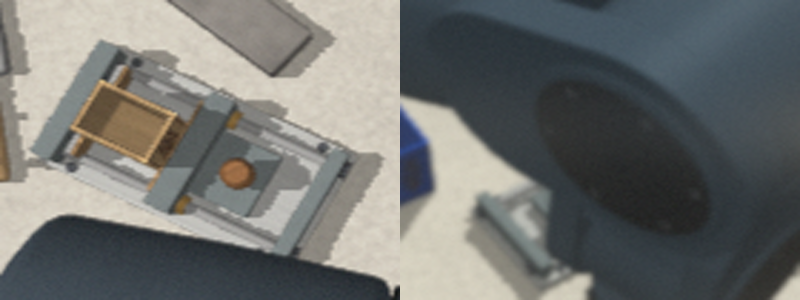

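View pics/t5.png

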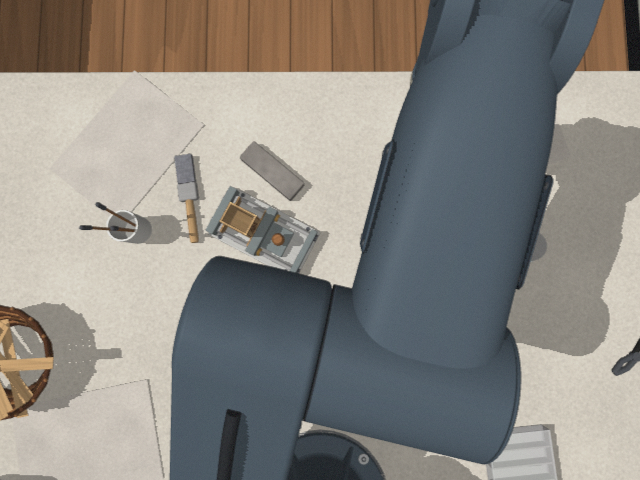

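```bash
python3 -c "
from h import *
print(get_obs()['contact_force'],get_obs()['time']);print(finish_job())"
```

```text
[-0.23558401  0.27524053  1.07821414] 21.55
the job is handed in; nothing more can be done
None
```

The pot has had its quarter turn and stands on the bed with its narrow sides facing the jaws. I handed the job in at 21.6 s, with the arm clear; no verdict came back.

I slid the jaw back to about 0.077 and lifted the pot with a 20 N grip on its broad sides. After turning it 90° I set it down at the same tool height it was picked up from. While feeling for the bed I pressed it with about 13 N before backing off and letting go. I then slid the jaw up until the sprung plate gave.

Last checks, from the top camera and the wrist force:

| Check | Reading | Required |
|---|---|---|
| Pot position in the clamp | x = -1.5 mm, y = 45.7 mm | x within ±20, y 35 to 52 |
| Pot x against the clamp's y | within about 0.1° | 0.06 rad (3.4°) |
| Rim height | 103.6 mm (expected 104) | base 10 to 15 mm above clamp origin |
| Tilt | about 0.01 rad | under 0.05 rad |
| Plate pushed in | about 3.7 to 3.9 mm | 1 to 7.5 mm |
| Wrist force at the end | about 1 N, about the size of the sensor noise | no contact |

- **Plate value:** it is worked out from the jaw, knob and pot positions, which agree to within about 1 mm. The force while pushing also fitted, pointing to about 3 mm just before the last 1 mm of travel.
- **Things lying around:** the cup, brush and stone look unmoved in the last top view. The jar was only partly visible past the arm, but the arm never went near it.
- **Disagreement:** the scene camera put the pot about 5 mm further along the clamp's x than the top camera did before the pick-up. I went by the top camera, and the last scene picture was blocked by the arm.

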